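# Close up the analyser and start the measurement

### The arm

A 6-joint arm with a two-finger parallel gripper is mounted at the origin on the work surface. World frame = base frame: x ahead of the robot, y to its left, z up, the work surface at z = 0. Lengths are in m, angles in rad, forces in N, time in s.
With the tool pointing down it reaches from about 0.425 to 0.925 m from the base axis. Payload 12.5 kg.
Tool frame: the origin (TCP) lies at the centre of the arm's flange, where the gripper is bolted on; the fingertips stand nose_length ahead of it and the grasp point (between the pads) lies 155 mm ahead of it (nose_length is the distance from the TCP to the fingertips, in m); z points along the fingers, y is the line along which they close (so a half turn about z gives the same grasp; the last joint's range is limited). The gripper opens to 85 mm and grips with 20 to 120 N. Pads are 22 mm wide; open, the fingers measure 114 mm over their backs; the gripper's body (76 mm by 85 mm) begins 54 mm behind the grasp point. The pads swing forward as they close: fully open they stand 13 mm farther back than shut.
Start: joints at [1.155, 0.491, 1.559, -0, 1.092, -0.106], TCP at [0.191, 0.595, 0.405] pointing down, gripper open.
Joint ranges: [-3.1, 3.1], [-0.84, 2.19], [0.05, 2.79], [-1.13, 4.28], [0.06, 2.93], [-2.69, 2.69]. Speed limits (rad/s): [2.22, 2.22, 2.79, 3.14, 3.14, 3.14].

### API

Orientations are given as a unit quaternion [w, x, y, z].
In Python, from bench import * gives the robot as it stands.
- The arm moves only by the shell command python3 -m handwheel 'ROWS' [FORCE]. ROWS is JSON, a list of rows, each a list of 3 entries, a list of its own where there are three numbers: the finger opening in mm, from 0 to 85.4, then the shift along the tool's x, y, z in mm, then the turn, a rotation vector about the tool's x, y, z in rad. In form: [[jaw, [tx, ty, tz], [rx, ry, rz]], ...]. A call has 1 to 5 rows; each row is the pose to reach, as a shift and turn from the pose commanded when the call began, along the tool's axes at that moment; what a row does not reach only later rows make up. A row lasts 1/12 s, in which the tool goes at most 41.7 mm and 7.16 degrees, less where a joint would pass 70% of its speed; a pose out of reach is approached as far as the arm can. A call with a gripper value outside its range is refused whole. The fingers move at their own pace and stop on an object; FORCE is the grip in N (left out, the last holds). Time passes only in rows, so rows that repeat a pose let the fingers close. It gives the time, the measured TCP pose, the force, the opening and the grip force at its end, in the units of the state.
- state(): the state, without advancing time (a new reading comes with each control period).
- snapshot(name): name is "side" or "top"; returns a dict with "pixels" (384x512x3 uint8, red, green, blue), "fovy" (degrees; the focal length in pixels is half the picture's height over the tangent of half this angle, whatever the lens; pixels are square), "cx", "cy" (the principal point, pixels), "dist" ([k1, k2, p1, p2, k3] as OpenCV has them; the pictures are not rectified), "extrinsics" (4x4, takes a point from world to camera coordinates). Camera axes: x right, y up, looking along -z (the intrinsics and any distortion apply to the point x, -y, -z); pixel columns grow to the right and rows downward; lengths in m; the calibration is good to about 2 mm. A picture is of the moment at which its call begins. There is no depth.
- job_done(): hands the job in; it is judged then, once.
The state is a dict: "t": time; "joint_positions": joint angles; "qvel": joint speeds; "tau": joint torques, N m; "eef_pos": TCP position; "tcp_rot": TCP orientation; "ft_force": force on the tool from outside, world axes, zero at the start; "torque": the same for the moment, N m; "finger_gap": finger opening in m; "gripper_force": force on a finger pad.
Only numpy, scipy, OpenCV 4.12 (cv2) and the standard library are available. Lean on these libraries where they do the work, as an engineer would, in place of code of your own. Each camera call takes 0.05 s, during which the arm holds its last target. There are 200 camera calls.

### The job

The sample dish is waiting on the analyser's pulled-out tray. Push the tray fully home with the fingertips while the lid is still open, then push the lid down until it is fully shut, then press the start button fully down and take the hand away. Grasp nothing: do not touch the dish, which stays upright on its tray, and leave the other things on the bench where they stand.

Things in the scene. Friction and masses are not known exactly. Their poses are not given: they have to be found in the camera images.
- analyser: The white plastic benchtop analyser, fixed to the bench, turned up to 0.3 rad. Origin on the bench; x from its front to its back, y to its left seen from the robot. The case covers x -80..+160, y -150..+120 mm, 85 mm high; tray at the front, lid on top, button on the control side (y below -20 mm), flat deck behind the lid (x above +50 mm).
- tray (a joint): How far the tray is pulled out towards the robot, m: 0 = fully home, 0.085 = its stop; it starts 0.045 to 0.07 out. It slides along the analyser's x axis and stays where it is left (friction about 2 N). Its floor is an aluminium sheet between low 10 mm rims.
- tray_face (a point): Centre of the flat outer face of the tray's grey front panel (116 mm wide, 56 mm high, 12 mm thick), 40 mm above the bench, facing the robot along the analyser's -x. The panel reaches from 12 to 68 mm above the bench; when home its face is at x -92, y +40 mm in the analyser's frame, 12 mm in front of the case.
- tray_seat (a point): The middle of the tray's floor, on which the dish stands (not exactly centred), 28 mm above the bench, 62 mm behind the tray's outer face, on its centre line. It moves with the tray.
- lid (a joint): Angle of the lid, rad: 0 = shut (lying level on the case), growing as it opens upward, 1.5 = its stop; it starts between 1.05 and 1.35, standing up. A stiff hinge: it stays wherever it is left and must be pushed all the way down, with about 1 to 4 N near its edge.
- lid_hinge (a point): Middle of the lid's hinge line, at the lid's underside, fixed on the case at x +50, y +40, z 85 mm in the analyser's frame; its axes are the analyser's. The hinge line runs along y, on the far side of the lid.
- lid_edge (a point): Middle of the lid's free edge on its outer (upper when shut) surface, 130 mm from the hinge line. The lid is a plain grey slab 130 mm long, 140 mm wide, 12 mm thick, without a handle; its outer surface faces up when shut, away from the robot when it stands up.
- start (a joint): Travel of the start button, m: 0 = up, 0.006 = fully down; it springs back. Fully down takes 5 N.
- start_top (a point): Centre of the top of the start button, a round grey push button 26 mm across in a low black housing on the control side of the case, to the right of the lid seen from the robot. It is pressed straight down.
- dish: The sample dish, a white ceramic open bowl 48 mm across and 14 mm high, loose on the tray's floor; origin at the centre of its underside, z up.
- jar: Bystander: brown glass jar 40 mm across, 65 mm high, on the bench in front of the control side of the analyser. Origin at the centre of its underside.
- vial: Bystander: clear vial 26 mm across, 50 mm high, on the bench in front of the analyser, left of the tray. Origin at the centre of its underside.
- petri: Bystander: closed clear flat dish 60 mm across, 14 mm high, on the deck of the analyser, behind the control side. Origin at the centre of its underside.
- beaker: Bystander: glass beaker 60 mm across, 80 mm high, on the bench left of the analyser. Origin at the centre of its underside.
- slidebox: Bystander: blue slide box 100 x 50 x 34 mm on the bench right of the analyser. Origin at the centre of its underside.
- washbottle: Bystander: white bottle 66 mm across, 170 mm high, far right. Origin at the centre of its underside.
- wipes: Bystander: green carton of wipes 120 x 120 x 120 mm, far left. Origin at the centre of its underside.
Mind the look-alikes: they are no part of the job. Leave any blue or orange look-alike of the dish alone.

How it is judged:
By the outcome, as a careful person would: the job done as asked, in the order asked, and still so for the second after the job is handed in, with the robot touching nothing.
It also fails if it takes over 58 s, if anything falls off the work surface, if the arm or the gripper's body presses on something with over 40 N, if the wrist force passes 120 N, or if a joint passes its speed limit or range.

## Working session

There is one attempt and no reset: what is moved stays moved. The work goes in short steps, Python scripts to look and compute and a shell command to move; the robot and the scene stay as the last step left them, time stands still between calls to the robot, and variables do not carry over. Pictures are saved under pics/ and viewed, at most 10 in all, crops included, and the job is handed in when it is done.

```bash
mkdir -p pics; ls
python3 - <<'E'
from bench import *
import cv2
s=state();print(s)
print([k for k in dir() if not k.startswith('_')])
for n in('side','top'):
    p=snapshot(n);cv2.imwrite(f'pics/{n}0.png',p['pixels'][:,:,::-1]);print(n,p['fovy'],p['cx'],p['cy'],p['dist'],p['extrinsics'])
E
```

```text
pics
{'t': 0.0, 'joint_positions': array([ 1.15541659e+00,  4.91572337e-01,  1.55945672e+00, -1.58469436e-06,
        1.09167654e+00, -1.05606571e-01]), 'qvel': array([-0.00126863, -0.00015302, -0.00123743, -0.00046331,  0.00061707,
       -0.00019059]), 'tau': array([-4.89480532e-03, -6.18464112e+01, -2.61555809e+01, -3.00572756e-04,
        4.42725621e-03, -1.82261851e-05]), 'eef_pos': array([0.19049653, 0.59522906, 0.40411719]), 'tcp_rot': array([-1.42643576e-04,  1.54267656e-01,  9.88028937e-01, -5.37877416e-04]), 'ft_force': array([0.85914733, 0.44380317, 0.48065508]), 'torque': array([ 0.08030305,  0.03961646, -0.02651842]), 'gripper_force': 0.0, 'finger_gap': 0.08535537342785887}
['MotionError', 'cv2', 'job_done', 'nose_length', 's', 'snapshot', 'state']
side 55.81198920279625 259.9232211056199 194.39376195772405 [-0.00445769  0.          0.          0.          0.        ] [[-0.80301652 -0.59574231  0.01598644  0.46355697]
 [ 0.46948584 -0.61585402  0.63269809 -0.28095922]
 [-0.36707971  0.51557243  0.77423353 -0.85207694]
 [ 0.          0.          0.          1.        ]]
top 51.18443179525363 262.5569907737066 188.85870167195947 [-0.00087068  0.          0.          0.          0.        ] [[-0.01751285 -0.99982696 -0.00627349  0.03979257]
 [ 0.9965006  -0.01796679  0.08163176 -0.55278661]
 [-0.08173035 -0.00482193  0.99664281 -1.35263504]
 [ 0.          0.          0.          1.        ]]
```

View pics/top0.png

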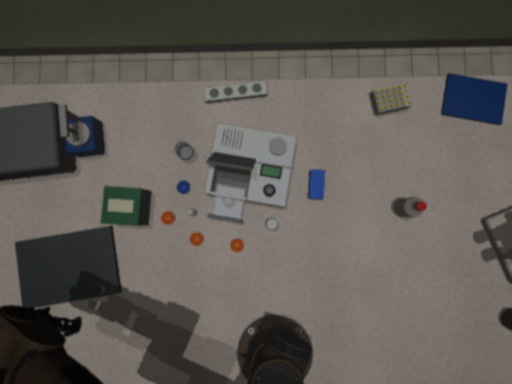

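View pics/side0.png

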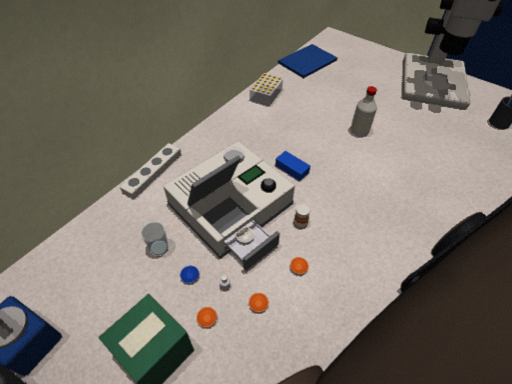

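The top view shows the analyser around (250,165), the lid standing at (232,162), the tray panel at (226,219), the dish at (229,203), the button at (269,190), the jar at (272,224) and the vial at (193,212). In the side view the panel is at (262,248), the lid at (216,182) and the button at (268,185). The orange and blue round things are look-alikes and stay untouched.

```bash
cat > h.py <<'E'
from bench import *
import numpy as np
from scipy.spatial.transform import Rotation as R
def cam(n):
    p=snapshot(n);h=p['pixels'].shape[0];f=h/2/np.tan(np.radians(p['fovy'])/2)
    K=np.array([[f,0,p['cx']],[0,f,p['cy']],[0,0,1.]]);E=np.array(p['extrinsics']);E=np.diag([1,-1,-1,1.])@E
    return dict(img=p['pixels'],K=K,d=np.array(p['dist']),E=E)
def ray(c,uv):
    q=cv2.undistortPoints(np.array([[uv]],float),c['K'],c['d']).ravel()
    Rm=c['E'][:3,:3];return -Rm.T@c['E'][:3,3],Rm.T@np.array([q[0],q[1],1])
def onz(c,uv,z):
    o,d=ray(c,uv);return o+d*(z-o[2])/d[2]
def tri(c1,u1,c2,u2):
    o1,d1=ray(c1,u1);o2,d2=ray(c2,u2)
    s=np.linalg.lstsq(np.c_[d1,-d2],o2-o1,rcond=None)[0];a=o1+s[0]*d1;b=o2+s[1]*d2
    return (a+b)/2,np.linalg.norm(a-b)
def proj(c,P):
    return cv2.projectPoints(np.array(P,float).reshape(-1,3),cv2.Rodrigues(c['E'][:3,:3])[0],c['E'][:3,3],c['K'],c['d'])[0].reshape(-1,2)
E
python3 - <<'E'
from h import *
print(nose_length)
t=cam('top')['img'][112:237,172:332,::-1];s=cam('side')['img'][135:275,155:325,::-1]
cv2.imwrite('pics/t1.png',cv2.resize(t,None,fx=4.8,fy=4.8,interpolation=cv2.INTER_CUBIC))
cv2.imwrite('pics/s1.png',cv2.resize(s,None,fx=4.2,fy=4.2,interpolation=cv2.INTER_CUBIC))
E
```

```text
0.1734Traceback (most recent call last):
  File "<stdin>", line 4, in <module>
NameError: name 'cv2' is not defined
```

```bash
sed -i '1a import cv2' h.py
python3 - <<'E'
from h import *
t=cam('top')['img'][112:237,172:332,::-1];s=cam('side')['img'][135:275,155:325,::-1]
cv2.imwrite('pics/t1.png',cv2.resize(t,None,fx=4.8,fy=4.8,interpolation=cv2.INTER_CUBIC))
cv2.imwrite('pics/s1.png',cv2.resize(s,None,fx=4.2,fy=4.2,interpolation=cv2.INTER_CUBIC))
E
```

```text
(no output)
```

View pics/t1.png

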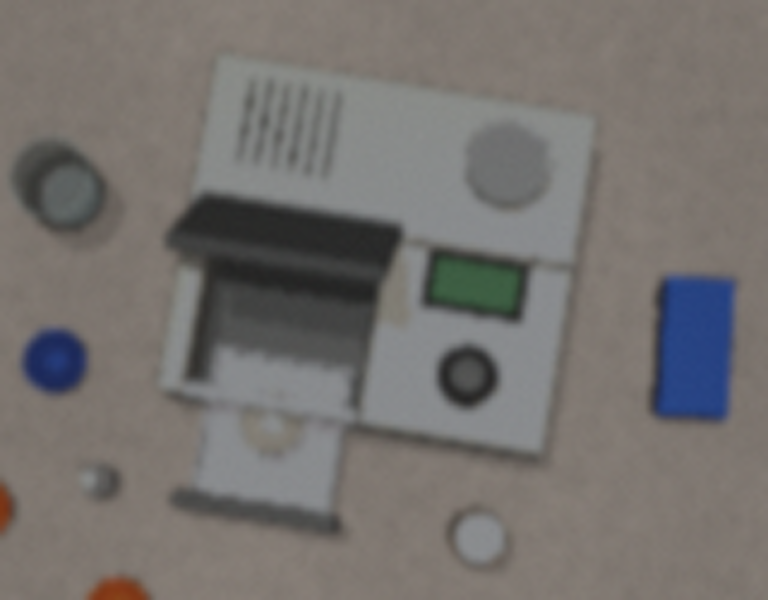

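View pics/s1.png

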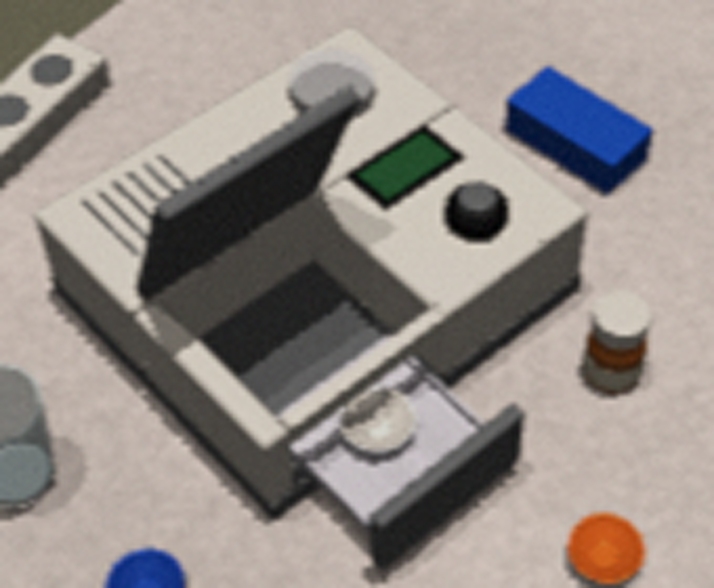

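The enlarged crops show the only white bowl, on the tray, at top crop (270,430) and side crop (378,422); the blue and orange bowls stand off the tray on the bench and are the look-alikes. The case corners, panel top edge, lid and black button housing with its grey cap are all clear. Next I fit the case corners and triangulate.

```bash
cat >> h.py <<'E'
T=lambda u,v:((u+.5)/4.8-.5+172,(v+.5)/4.8-.5+112)
S=lambda u,v:((u+.5)/4.2-.5+155,(v+.5)/4.2-.5+135)
E
python3 - <<'E'
from h import *
t=cam('top');s=cam('side')
L=np.array([[-80,-150],[-80,120],[160,120],[160,-150]])/1e3
tc=[(546,455),(163,388),(218,56),(595,118)];sc=[(585,214),(275,440),(40,216),(352,32)]
A=np.array([onz(t,T(*c),.085)[:2] for c in tc]);B=np.array([onz(s,S(*c),.085)[:2] for c in sc])
print(np.round(A,4).tolist(),np.round(B,4).tolist())
def fit(P):
    m=P.mean(0);l=L-L.mean(0);H=l.T@(P-m);a=np.arctan2(H[0,1]-H[1,0],H[0,0]+H[1,1])
    M=np.array([[np.cos(a),-np.sin(a)],[np.sin(a),np.cos(a)]]);o=m-M@L.mean(0)
    return a,o,M,(P-(L@M.T+o))
for P in(A,B,(A+B)/2):
    a,o,M,r=fit(P);print('fit',a,o,np.round(r*1e3,1).tolist())
def loc(p):return np.r_[M.T@(np.array(p)[:2]-o),p[2]]
for n,a1,b1 in[('button',(468,374),(478,196)),('lidL',(168,237),(165,210)),('lidR',(385,275),(350,92)),('panL',(175,493),(375,518)),('panR',(338,520),(520,410)),('dish',(270,428),(378,415)),('petri',(508,163),(331,85)),('jarTop',(479,538),(621,312))]:
    p,e=tri(t,T(*a1),s,S(*b1));print(n,np.round(p,4),'err',round(e,4),'loc',np.round(loc(p),4))
c=onz(t,T(98,482),.05);print('vial',c,loc(c))
E
```

```text
[[0.4896, -0.0437], [0.5399, 0.2165], [0.7696, 0.1771], [0.7212, -0.0826]] [[0.4897, -0.0345], [0.5376, 0.2166], [0.7669, 0.1793], [0.7165, -0.0771]]
fit -0.17916378108643982 [0.59337735 0.08872025] [[1.6, 0.9], [3.9, -4.5], [-2.6, -1.2], [-2.9, 4.8]]
fit -0.183349752415421 [0.59108775 0.09314186] [[4.6, 5.3], [3.2, -9.1], [-3.3, -2.7], [-4.5, 6.5]]
fit -0.18123829441873776 [0.59223207 0.09093042] [[3.1, 3.1], [3.6, -6.8], [-3.0, -1.9], [-3.7, 5.6]]
button [0.5444 0.0086 0.1037] err 0.0004 loc [-0.0322 -0.0896  0.1037]
lidL [0.6245 0.1946 0.2053] err 0.0017 loc [0.0131 0.1078 0.2053]
lidR [0.6005 0.0611 0.2034] err 0.0034 loc [ 0.0135 -0.0278  0.2034]
panL [0.4688 0.212  0.0625] err 0.0002 loc [-0.1433  0.0969  0.0625]
panR [0.4473 0.0994 0.0573] err 0.0019 loc [-0.1441 -0.0178  0.0573]
dish [0.5148 0.1481 0.048 ] err 0.0037 loc [-0.0864  0.0423  0.048 ]
petri [ 0.69   -0.0216  0.0913] err 0.0006 loc [ 0.1164 -0.0931  0.0913]
jarTop [0.4348 0.0029 0.0632] err 0.0017 loc [-0.139  -0.1149  0.0632]
vial [0.47757562 0.26749898 0.05      ] [-0.1446046   0.15301002  0.05      ]
```

```bash
python3 -m handwheel '[[0,[0,0,0],[0,0,-0.065]],[0,[0,0,0],[0,0,-0.129]],[0,[0,0,0],[0,0,-0.129]]]' 40
python3 -m handwheel '[[0,[-25,-32,0],[0,0,0]],[0,[-50,-64,0],[0,0,0]],[0,[-75,-96,0],[0,0,0]],[0,[-100,-128,0],[0,0,0]],[0,[-100,-128,0],[0,0,0]]]'
python3 -m handwheel '[[0,[-25,-32,0],[0,0,0]],[0,[-50,-64,0],[0,0,0]],[0,[-75,-96,0],[0,0,0]],[0,[-100,-128,0],[0,0,0]],[0,[-100,-128,0],[0,0,0]]]'
python3 -m handwheel '[[0,[-25,-32,0],[0,0,0]],[0,[-50,-64,0],[0,0,0]],[0,[-75,-96,0],[0,0,0]],[0,[-100,-127,0],[0,0,0]],[0,[-100,-127,0],[0,0,0]]]'
cat >> h.py <<'E'
YAW=-.1812;OO=np.array([.5922,.0909]);MM=np.array([[np.cos(YAW),-np.sin(YAW)],[np.sin(YAW),np.cos(YAW)]])
def loc(p):return np.r_[MM.T@(np.array(p)[:2]-OO),p[2]]
def wor(p):return np.r_[MM@np.array(p[:2])+OO,p[2]]
def tip():
    s=state();q=s['tcp_rot'];r=R.from_quat([q[1],q[2],q[3],q[0]]).as_matrix();p=s['eef_pos']+r[:,2]*nose_length
    f=s['ft_force'];print('t %.2f'%s['t'],'tip loc mm',np.round(loc(p)*1e3,1),'axis x loc',np.round(MM.T@r[:2,0],3),'z',np.round(r[:,2],3),'F loc',np.round(np.r_[MM.T@f[:2],f[2]],1),'gap',round(s['finger_gap'],4))
E
python3 - <<'E'
from h import *
tip()
t=cam('top')
hsv=cv2.cvtColor(t['img'],cv2.COLOR_RGB2HSV);m=cv2.inRange(hsv,(0,150,80),(15,255,255))
n,_,st,ce=cv2.connectedComponentsWithStats(m)
for i in range(1,n):
    if st[i,4]>20:print(ce[i],st[i,4],np.round(loc(onz(t,ce[i],.01)),3))
E
```

```text
t: 0.65
eef_pos: [0.1905, 0.5952, 0.4047]
tcp_rot: [0.0, 0.089, 0.996, 0.0]
ft_force: [0.4, 0.2, 0.9]
finger_gap: 0.0517
gripper_force: 0.0
t: 1.07
eef_pos: [0.2678, 0.447, 0.4049]
tcp_rot: [0.0, 0.093, 0.996, -0.001]
ft_force: [0.5, 0.6, 0.9]
finger_gap: 0.0
gripper_force: 0.0
t: 1.48
eef_pos: [0.3434, 0.3033, 0.4049]
tcp_rot: [0.0, 0.094, 0.996, -0.0]
ft_force: [-0.5, 0.4, 0.2]
finger_gap: -0.0002
gripper_force: 0.0
t: 1.9
eef_pos: [0.4193, 0.1605, 0.4049]
tcp_rot: [0.001, 0.094, 0.996, -0.0]
ft_force: [0.2, 0.8, 0.5]
finger_gap: 0.0003
gripper_force: 0.0
t 1.90 tip loc mm [-182.3   37.3  231.5] axis x loc [-1.     0.006] z [ 0.002 -0.    -1.   ] F loc [0.  0.8 0.5] gap 0.0003
[420.91666667 205.61666667] 60 [ 0.005 -0.614  0.01 ]
[167.2892562  217.56198347] 121 [-0.177  0.241  0.01 ]
[239.47272727 244.41818182] 55 [-0.227 -0.02   0.01 ]
```

```bash
python3 -m handwheel '[[0,[0,-3,40],[0,0,0]],[0,[0,-3,80],[0,0,0]],[0,[0,-3,120],[0,0,0]],[0,[0,-3,150],[0,0,0]],[0,[0,-3,150],[0,0,0]]]'
python3 -m handwheel '[[0,[0,5,15],[0,0,0]],[0,[0,5,30],[0,0,0]],[0,[0,5,45],[0,0,0]],[0,[0,5,45],[0,0,0]]]'
python3 - <<'E'
from h import *
tip()
E
```

```text
t: 2.37
eef_pos: [0.4151, 0.1624, 0.2506]
tcp_rot: [-0.004, 0.09, 0.996, -0.001]
ft_force: [0.2, -0.3, -0.3]
finger_gap: 0.0
gripper_force: 0.0
t: 2.7
eef_pos: [0.417, 0.1674, 0.2094]
tcp_rot: [-0.001, 0.09, 0.996, -0.0]
ft_force: [-0.5, 0.1, 0.5]
finger_gap: 0.0001
gripper_force: 0.0
t 2.70 tip loc mm [-186.3   43.6   36. ] axis x loc [-1. -0.] z [-0.001 -0.    -1.   ] F loc [-0.5  0.1  0.5] gap 0.0001
```

```bash
python3 -m handwheel '[[0,[-6,-2,0],[0,0,0]],[0,[-12,-3,0],[0,0,0]],[0,[-16,-3,0],[0,0,0]],[0,[-19,-3,0],[0,0,0]],[0,[-22,-3,0],[0,0,0]]]' | grep -E 'eef|ft'
python3 -m handwheel '[[0,[-3,0,0],[0,0,0]],[0,[-6,0,0],[0,0,0]],[0,[-9,0,0],[0,0,0]],[0,[-12,0,0],[0,0,0]],[0,[-16,0,0],[0,0,0]]]'| grep -E 'eef|ft'
python3 -m handwheel '[[0,[-4,0,0],[0,0,0]],[0,[-8,0,0],[0,0,0]],[0,[-12,0,0],[0,0,0]],[0,[-16,0,0],[0,0,0]],[0,[-20,0,0],[0,0,0]]]'| grep -E 'eef|ft'
python3 -m handwheel '[[0,[-4,0,0],[0,0,0]],[0,[-8,0,0],[0,0,0]],[0,[-11,0,0],[0,0,0]],[0,[-13,0,0],[0,0,0]],[0,[-15,0,0],[0,0,0]]]'| grep -E 'eef|ft'
python3 - <<'E'
from h import *
tip()
E
```

```text
eef_pos: [0.4387, 0.1595, 0.2104]
ft_force: [-0.9, 0.0, 0.9]
eef_pos: [0.4541, 0.1567, 0.2097]
ft_force: [-1.8, -0.6, 1.6]
eef_pos: [0.474, 0.153, 0.2096]
ft_force: [-1.9, -0.3, -0.3]
eef_pos: [0.4886, 0.1504, 0.2097]
ft_force: [-1.8, -1.1, -0.3]
t 4.37 tip loc mm [-112.6   39.9   36.3] axis x loc [-1. -0.] z [-0.  0. -1.] F loc [-1.5 -1.4 -0.3] gap 0.0001
```

```bash
python3 -m handwheel '[[0,[-2,0,0],[0,0,0]],[0,[-4,0,0],[0,0,0]],[0,[-6,0,0],[0,0,0]],[0,[-7,0,0],[0,0,0]],[0,[-7,0,0],[0,0,0]]]' | grep -E 'eef|ft'
python3 -m handwheel '[[0,[-1,0,0],[0,0,0]],[0,[-2,0,0],[0,0,0]],[0,[-2,0,0],[0,0,0]]]'| grep -E 'eef|ft'
python3 -m handwheel '[[0,[-1,0,0],[0,0,0]],[0,[-2,0,0],[0,0,0]],[0,[-2,0,0],[0,0,0]]]'| grep -E 'eef|ft'
python3 - <<'E'
from h import *
tip()
E
```

```text
eef_pos: [0.4956, 0.1492, 0.2097]
ft_force: [-0.9, -0.0, -0.6]
eef_pos: [0.4974, 0.1489, 0.2098]
ft_force: [-0.5, -0.0, 0.4]
eef_pos: [0.4994, 0.1485, 0.2097]
ft_force: [-0.7, 0.9, 0.3]
t 5.28 tip loc mm [-101.6   39.9   36.3] axis x loc [-1. -0.] z [ 0.  0. -1.] F loc [-0.8  0.7  0.3] gap -0.0001
```

```bash
python3 -m handwheel '[[0,[-1,0,0],[0,0,0]],[0,[-2,0,0],[0,0,0]]]' | grep -E 'eef|ft'
python3 -m handwheel '[[0,[-1,0,0],[0,0,0]],[0,[-2,0,0],[0,0,0]]]'| grep -E 'eef|ft'
python3 - <<'E'
from h import *
tip()
for n in('top','side'):
    i=cam(n)['img'][:,:,::-1]; i=i[112:237,172:332] if n=='top' else i[135:275,155:325]
    cv2.imwrite(f'pics/{n}2.png',cv2.resize(i,None,fx=3.5,fy=3.5,interpolation=cv2.INTER_CUBIC))
E
```

```text
eef_pos: [0.5012, 0.1481, 0.2097]
ft_force: [-6.0, 1.6, 2.9]
eef_pos: [0.5019, 0.148, 0.2096]
ft_force: [-15.7, 7.2, 11.7]
t 5.62 tip loc mm [-99.9  39.8  36.2] axis x loc [-1. -0.] z [-0.005 -0.    -1.   ] F loc [-16.7   4.2  11.7] gap -0.0002
```

View pics/side2.png

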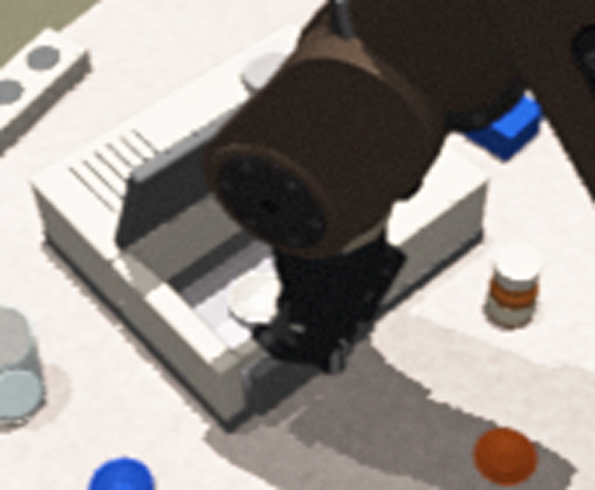

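The hand hides the dish's edge, but the tray panel is against the case, the dish is upright on the tray behind the panel (side crop about (255,300)), and the force rose to 17 N at the stop, so the tray is home. I back off, lift, and go over behind the lid.

```bash
sed -i 's/OO=np.array(\[.5922,.0909\])/OO=np.array([.5947,.0904])/' h.py
python3 -m handwheel '[[0,[10,0,0],[0,0,0]],[0,[20,0,0],[0,0,0]],[0,[35,0,0],[0,0,0]],[0,[35,0,-20],[0,0,0]],[0,[35,0,-50],[0,0,0]]]' | grep -E 'eef|ft'
python3 -m handwheel '[[0,[0,0,-35],[0,0,0]],[0,[0,0,-70],[0,0,0]],[0,[0,0,-105],[0,0,0]],[0,[0,0,-140],[0,0,0]],[0,[0,0,-175],[0,0,0]]]' | grep -E 'eef|ft'
python3 -m handwheel '[[0,[0,0,-20],[0,0,0]],[0,[0,0,-35],[0,0,0]],[0,[0,0,-35],[0,0,0]]]' | grep -E 'eef|ft'
python3 - <<'E'
from h import *
tip()
for n in('side','top'):
    i=cam(n)['img'][:,:,::-1]; i=i[112:237,172:332] if n=='top' else i[135:275,155:325]
    cv2.imwrite(f'pics/{n}3.png',cv2.resize(i,None,fx=3.5,fy=3.5,interpolation=cv2.INTER_CUBIC))
E
```

```text
eef_pos: [0.4674, 0.1541, 0.2584]
ft_force: [0.3, 0.0, -0.3]
eef_pos: [0.4678, 0.154, 0.4365]
ft_force: [0.3, 0.8, 0.1]
eef_pos: [0.4682, 0.1541, 0.4726]
ft_force: [0.0, -0.4, 0.1]
t 6.80 tip loc mm [-135.    40.2  299.2] axis x loc [-1.    -0.001] z [ 0.006  0.001 -1.   ] F loc [ 0.1 -0.4  0.1] gap -0.0003
```

View pics/side3.png

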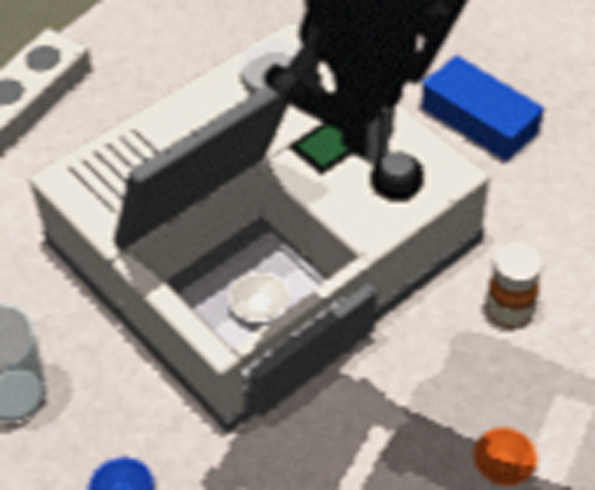

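The tray panel sits against the case (side crop (310,345)), with the dish upright inside at (258,298) and the lid still open. Now I go over and behind the lid.

```bash
python3 -m handwheel '[[0,[-40,0,0],[0,0,0]],[0,[-80,0,0],[0,0,0]],[0,[-120,0,0],[0,0,0]],[0,[-160,0,0],[0,0,0]],[0,[-195,0,0],[0,0,0]]]' | grep -E 'eef|ft'
python3 -m handwheel '[[0,[-2,0,0],[0,0,0]],[0,[-2,0,35],[0,0,0]],[0,[-2,0,70],[0,0,0]],[0,[-2,0,109],[0,0,0]],[0,[-2,0,109],[0,0,0]]]' | grep -E 'eef|ft'
python3 - <<'E'
from h import *
tip()
for a in np.r_[1.17:-.01:-.117]:
    r=110;print(round(a,2),np.round([50-r*np.cos(a)+12*np.sin(a)+11,85+r*np.sin(a)+12*np.cos(a)],0))
E
```

```text
eef_pos: [0.6627, 0.1183, 0.4673]
ft_force: [0.3, 0.4, 0.1]
eef_pos: [0.6611, 0.1185, 0.3517]
ft_force: [-0.8, 0.3, -0.6]
t 7.73 tip loc mm [ 58.   39.  178.4] axis x loc [-1. -0.] z [-0.013 -0.001 -1.   ] F loc [-0.8  0.2 -0.6] gap 0.0001
1.17 [ 29. 191.]
1.05 [ 17. 187.]
0.94 [  5. 181.]
0.82 [ -5. 174.]
0.7 [-15. 165.]
0.58 [-24. 156.]
0.47 [-32. 145.]
0.35 [-38. 134.]
0.23 [-43. 122.]
0.12 [-47. 110.]
0.0 [-49.  97.]
```

```bash
python3 -m handwheel '[[0,[0,0,0],[0,0,0]],[0,[0,0,0],[0,0,0]],[0,[0,0,0],[0,0,0]]]' | grep -E 'eef|ft'
python3 - <<'E'
from h import *
tip()
E
```

```text
eef_pos: [0.6627, 0.1187, 0.3631]
ft_force: [0.6, 0.4, 1.2]
t 7.98 tip loc mm [ 62.4  40.3 189.7] axis x loc [-1.    -0.001] z [ 0.003  0.    -1.   ] F loc [0.5 0.5 1.2] gap -0.0
```

```bash
python3 -m handwheel '[[0,[-15,0,0],[0,0,0]],[0,[-27,0,0],[0,0,0]],[0,[-33,0,0],[0,0,0]],[0,[-39,0,1],[0,0,0]],[0,[-45,0,3],[0,0,0]]]' | grep -E 'eef|ft'
python3 -m handwheel '[[0,[-6,0,3],[0,0,0]],[0,[-12,0,6],[0,0,0]],[0,[-17,0,9],[0,0,0]],[0,[-22,0,13],[0,0,0]],[0,[-27,0,17],[0,0,0]]]' | grep -E 'eef|ft'
python3 - <<'E'
from h import *
tip()
E
```

```text
eef_pos: [0.707, 0.1105, 0.3589]
ft_force: [-0.2, -0.3, 0.2]
eef_pos: [0.7338, 0.1056, 0.3402]
ft_force: [-0.8, 0.2, -0.5]
t 8.82 tip loc mm [134.   40.  166.8] axis x loc [-1. -0.] z [-0.  0. -1.] F loc [-0.8  0.1 -0.5] gap 0.0
```

I got the sign wrong: tool x points towards the robot, so the hand moved away from the lid, through free air. I'm going back.

```bash
python3 -m handwheel '[[0,[20,0,-12],[0,0,0]],[0,[45,0,-24],[0,0,0]],[0,[70,0,-24],[0,0,0]],[0,[85,0,-24],[0,0,0]],[0,[95,0,-24],[0,0,0]]]' | grep -E 'eef|ft'
python3 -m handwheel '[[0,[5,0,0],[0,0,0]],[0,[10,0,0],[0,0,0]],[0,[16,0,1],[0,0,0]],[0,[22,0,3],[0,0,0]]]' | grep -E 'eef|ft'
python3 - <<'E'
from h import *
tip()
E
```

```text
eef_pos: [0.6386, 0.1231, 0.3649]
ft_force: [1.0, 0.2, 0.7]
eef_pos: [0.6185, 0.1266, 0.3616]
ft_force: [2.5, -0.3, -0.9]
t 9.57 tip loc mm [ 17.   39.9 188.2] axis x loc [-1. -0.] z [ 0.001  0.    -1.   ] F loc [ 2.5  0.2 -0.9] gap 0.0
```

```bash
python3 -m handwheel '[[0,[6,0,3],[0,0,0]],[0,[12,0,6],[0,0,0]],[0,[17,0,9],[0,0,0]],[0,[22,0,13],[0,0,0]],[0,[27,0,17],[0,0,0]]]' | grep -E 'eef|ft'
python3 -m handwheel '[[0,[5,0,5],[0,0,0]],[0,[10,0,9],[0,0,0]],[0,[14,0,14],[0,0,0]],[0,[18,0,19],[0,0,0]],[0,[22,0,25],[0,0,0]]]' | grep -E 'eef|ft'
python3 - <<'E'
from h import *
tip()
E
```

```text
eef_pos: [0.5911, 0.1317, 0.3444]
ft_force: [0.2, 0.0, 2.7]
eef_pos: [0.5696, 0.1356, 0.3193]
ft_force: [0.1, 1.2, 3.0]
t 10.40 tip loc mm [-32.9  39.9 145.9] axis x loc [-1. -0.] z [-0.  0. -1.] F loc [-0.1  1.2  3. ] gap -0.0003
```

```bash
python3 -m handwheel '[[0,[3,0,5],[0,0,0]],[0,[5,0,11],[0,0,0]],[0,[8,0,17],[0,0,0]],[0,[10,0,23],[0,0,0]],[0,[12,0,29],[0,0,0]]]' | grep -E 'eef|ft'
python3 -m handwheel '[[0,[1,0,4],[0,0,0]],[0,[2,0,8],[0,0,0]],[0,[3,0,12],[0,0,0]],[0,[3,0,15],[0,0,0]],[0,[3,0,16],[0,0,0]]]' | grep -E 'eef|ft'
python3 - <<'E'
from h import *
tip()
E
```

```text
eef_pos: [0.558, 0.1377, 0.29]
ft_force: [-0.8, 0.0, 2.0]
eef_pos: [0.5552, 0.1382, 0.2742]
ft_force: [-0.9, -0.5, 1.0]
t 11.23 tip loc mm [-47.6  39.9 100.8] axis x loc [-1. -0.] z [-0.001  0.    -1.   ] F loc [-0.8 -0.6  1. ] gap -0.0003
```

```bash
python3 -m handwheel '[[0,[0,0,2],[0,0,0]],[0,[0,0,3],[0,0,0]],[0,[0,0,4],[0,0,0]]]' | grep -E 'eef|ft'
python3 -m handwheel '[[0,[0,0,1],[0,0,0]],[0,[0,0,2],[0,0,0]]]' | grep -E 'eef|ft'
python3 -m handwheel '[[0,[0,0,1],[0,0,0]],[0,[0,0,2],[0,0,0]]]' | grep -E 'eef|ft'
python3 - <<'E'
from h import *
tip()
E
```

```text
eef_pos: [0.5553, 0.1382, 0.2707]
ft_force: [-1.0, -0.9, 1.4]
eef_pos: [0.5553, 0.1383, 0.2702]
ft_force: [-9.0, -1.3, 30.2]
eef_pos: [0.5551, 0.1383, 0.2699]
ft_force: [-16.4, -3.1, 50.3]
t 11.82 tip loc mm [-47.2  40.   96.5] axis x loc [-1.    -0.001] z [ 0.002  0.    -1.   ] F loc [-15.6  -6.   50.3] gap 0.0003
```

Force rose at z 96.5 mm, which matches the shut lid's top of 97 mm. I lift off and check the lid and button.

```bash
python3 -m handwheel '[[0,[0,0,-15],[0,0,0]],[0,[0,0,-50],[0,0,0]],[0,[0,0,-90],[0,0,0]],[0,[0,0,-90],[0,0,0]]]' | grep -E 'eef|ft'
python3 -m handwheel '[[0,[40,0,0],[0,0,0]],[0,[80,0,0],[0,0,0]],[0,[110,0,0],[0,0,0]],[0,[110,0,0],[0,0,0]]]' | grep -E 'eef|ft'
python3 - <<'E'
from h import *
tip();print(loc([.5444,.0086,.1037]))
i=cam('side')['img'][135:275,155:325,::-1]
cv2.imwrite('pics/s4.png',cv2.resize(i,None,fx=3.5,fy=3.5,interpolation=cv2.INTER_CUBIC))
E
```

```text
eef_pos: [0.5561, 0.1384, 0.3633]
ft_force: [-0.1, -0.1, 0.5]
eef_pos: [0.4426, 0.1585, 0.3567]
ft_force: [1.1, 0.1, 0.5]
t 12.48 tip loc mm [-162.2   39.5  183.3] axis x loc [-1.    -0.002] z [-0.002 -0.    -1.   ] F loc [1.1 0.3 0.5] gap -0.0001
[-0.03473531 -0.08952535  0.1037    ]
```

View pics/s4.png

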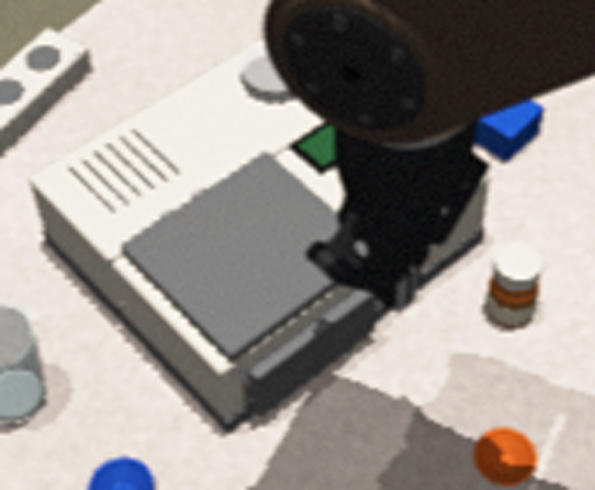

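The lid lies level and flush on the case (side crop (245,255)), the panel is home and the bystanders are unmoved. On to the button.

```bash
python3 -m handwheel '[[0,[-26,-26,0],[0,0,0]],[0,[-52,-52,0],[0,0,0]],[0,[-78,-78,0],[0,0,0]],[0,[-104,-104,0],[0,0,0]],[0,[-122,-129,0],[0,0,0]]]' | grep -E 'eef|ft'
python3 -m handwheel '[[0,[0,0,25],[0,0,0]],[0,[0,0,50],[0,0,0]],[0,[0,0,65],[0,0,0]],[0,[0,0,65],[0,0,0]]]' | grep -E 'eef|ft'
python3 -m handwheel '[[0,[0,0,0],[0,0,0]],[0,[0,0,0],[0,0,0]]]' | grep -E 'eef|ft'
python3 - <<'E'
from h import *
tip()
E
```

```text
eef_pos: [0.5462, 0.0068, 0.3566]
ft_force: [1.0, 1.0, -0.4]
eef_pos: [0.5442, 0.0085, 0.2887]
ft_force: [-0.3, 0.5, -0.5]
eef_pos: [0.5446, 0.009, 0.2925]
ft_force: [0.0, 0.1, 1.3]
t 13.45 tip loc mm [-34.4 -89.  119.1] axis x loc [-1. -0.] z [ 0.002 -0.    -1.   ] F loc [-0.   0.1  1.3] gap 0.0
```

```bash
python3 -m handwheel '[[0,[0,0,5],[0,0,0]],[0,[0,0,10],[0,0,0]],[0,[0,0,13],[0,0,0]],[0,[0,0,15],[0,0,0]],[0,[0,0,16],[0,0,0]]]' | grep -E 'eef|ft'
python3 -m handwheel '[[0,[0,0,1],[0,0,0]],[0,[0,0,2],[0,0,0]]]' | grep -E 'eef|ft'
python3 -m handwheel '[[0,[0,0,1],[0,0,0]],[0,[0,0,2],[0,0,0]]]' | grep -E 'eef|ft'
python3 -m handwheel '[[0,[0,0,1],[0,0,0]],[0,[0,0,2],[0,0,0]]]' | grep -E 'eef|ft'
python3 - <<'E'
from h import *
tip()
E
```

```text
eef_pos: [0.5441, 0.0092, 0.2758]
ft_force: [0.8, -0.3, 3.4]
eef_pos: [0.5441, 0.0092, 0.2742]
ft_force: [-3.7, 1.8, 21.4]
eef_pos: [0.544, 0.0093, 0.2738]
ft_force: [-9.4, 1.4, 41.7]
eef_pos: [0.5439, 0.0093, 0.2734]
ft_force: [-15.6, 1.0, 61.6]
t 14.37 tip loc mm [-34.8 -88.9 100. ] axis x loc [-1.    -0.001] z [ 0.003 -0.    -1.   ] F loc [-15.5  -1.8  61.6] gap 0.0002
```

```bash
python3 -m handwheel '[[0,[0,0,-10],[0,0,0]],[0,[0,0,-40],[0,0,0]],[0,[0,0,-80],[0,0,0]],[0,[0,0,-120],[0,0,0]],[0,[0,0,-150],[0,0,0]]]' | grep -E 'eef|ft'
python3 -m handwheel '[[0,[35,0,0],[0,0,0]],[0,[70,0,0],[0,0,0]],[0,[95,0,0],[0,0,0]],[0,[95,0,0],[0,0,0]],[0,[95,0,0],[0,0,0]]]' | grep -E 'eef|ft'
python3 - <<'E'
from h import *
tip()
a=cam('side')['img'][135:275,155:325,::-1]
cv2.imwrite('pics/f.png',cv2.resize(a,None,fx=4.2,fy=4.2,interpolation=cv2.INTER_CUBIC))
E
```

```text
eef_pos: [0.5436, 0.0092, 0.4226]
ft_force: [-0.7, -0.8, -0.0]
eef_pos: [0.4496, 0.0264, 0.4201]
ft_force: [-0.0, 0.6, 0.0]
t 15.20 tip loc mm [-131.1  -89.1  246.7] axis x loc [-1.    -0.001] z [ 0.001 -0.    -1.   ] F loc [-0.1  0.6  0. ] gap 0.0
```

View pics/f.png

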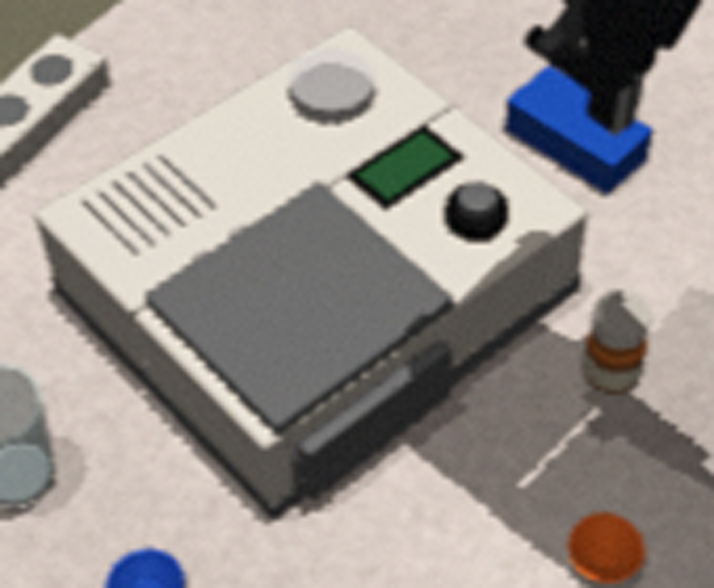

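The lid is shut (crop (300,305)), the tray is home (375,425), the button is up again (477,205), the jar, petri, beaker and slide box are where they were, and the hand is clear.

```bash
python3 -c "
from bench import *
print(job_done())"
```

```text
the job is handed in; nothing more can be done
None
```

I pushed the tray home with the lid still open, shut the lid, then pressed the start button until it stopped (about 60 N), and handed the job in at about 15 s with the hand clear and the dish never touched.

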